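Lock the extraction damper open in its L-shaped gate

TASK

Of the two extraction-damper controls on the lab bench, take the one with the L-shaped slot and lock its damper open: with the fingertips push its knob along the long leg of the slot to the corner, then push it sideways along the short leg all the way to the closed end, and leave it there. Only push the knob, never pinch it between the fingers or lift it, and leave the other control, with the straight slot, and everything else on the bench as they stand.

Things in the scene. Friction and masses are not known exactly. Their poses are not given: they have to be found in the camera images.
- gate_box: the control to work: a fixed grey housing 190 (x) by 160 (y) mm, 60 mm tall, with an L-shaped slot in its flat metal cover. Origin: centre of its underside; x runs along the slot's long leg, away from the robot (turned up to 0.7 rad either way), y along the short leg, from the corner to its end (leftwards). A duct collar sticks out 35 mm from its far side, lower than the cover
- gate_start (a point): point at the near end of the long leg of the L slot, on its centre line, level with the cover (60 mm above the bench). The slot is 16 mm wide
- gate_corner (a point): where the stem stands at the corner of the L slot, level with the cover, 90 mm along the box's x from gate_start
- gate_end (a point): where the stem stands at the closed end of the short leg, level with the cover, 50 mm along the box's y from gate_corner
- gate_knob (a point): centre of the top of the knob to push: a square black knob, 30 x 30 mm and 32 mm tall with vertical faces, its underside 8 mm and its top 40 mm above the cover, on a 12 mm round steel stem that stands in the slot. The knob does not turn: its faces stay parallel to the box's sides. The stem has 2 mm of play either side in the slot
- gate_along (a joint): travel of the knob along the box's x, in m: 0 at gate_start, 0.09 at the corner and in the short leg (play 0.002 either way). It slides with about 2 N of friction plus damping of 12 N per m/s, and stays where it is left
- gate_across (a joint): travel of the knob along the box's y, in m: 0 in the long leg, 0.05 at the closed end of the short leg, where the wall stops it. Friction and damping as for gate_along
- gate_lift (a joint): how far the knob is pulled up out of its seat, in m: 0 seated, at most 0.012; a spring of about 8 N holds it down
- plain_box: the other control, to be left alone: the same housing, size and axes (turned by itself up to 0.7 rad), but its slot is a single straight one along its x with no side leg. The two controls stand side by side, either one on the left
- plain_knob (a point): centre of the top of the other control's knob, the same as the first, 40 mm above that cover
- jar: brown glass jar, 48 mm across, 64 mm tall, standing; a bystander, loose. Origin: centre of its underside
- vial: small brown bottle, 28 mm across, 45 mm tall, standing; a bystander, loose. Origin: centre of its underside
- beaker: open glass beaker, 68 mm across, 85 mm tall, standing; a bystander, loose. Origin: centre of its underside
- solvent: clear solvent bottle with a blue cap, 84 mm across, 175 mm tall, standing; a bystander, loose. Origin: centre of its underside
- driver: screwdriver, 170 mm long, lying along its own x, handle towards -x; a bystander, loose. Origin: middle of its length, near the bench
- cap_ring: blue plastic ring, 44 mm across, 16 mm tall, lying flat; a bystander, loose. Origin: centre of its underside
- wash_bottle: yellow bottle with a red cap, 64 mm across, 140 mm tall, standing; a bystander, loose. Origin: centre of its underside

How it is judged (in metres and radians):
On the way, in this order (a step that is already met when the one before it is completed fails the run):
1. the knob has been pushed along the long leg to the corner (value of joint gate_along above 0.084 m and value of joint gate_across below 0.02 m), for 0.05 s.
2. the knob is at the closed end of the short leg (value of joint gate_along above 0.085 m and value of joint gate_across above 0.045 m), for 0.2 s.
At the end, for the whole second after the job is handed in: the knob of the L-slot control stands within 5 mm of the closed end of the short leg, seated (lifted less than 2 mm), and the other control's knob is within 5 mm of where it was (all of step 2 and value of joint gate_lift below 0.002 m and horizontal distance between gate_knob and gate_end below 0.007 m and distance of plain_knob from where it was at the start of the episode below 0.005 m); the robot touches nothing.
It fails at once if the knob is lifted by more than 4 mm (value of joint gate_lift above 0.004 m).
It fails at once if the knob is pinched: the fingers press on two opposite faces of it at once with more than 2 N (contact force between each of gate_lift_c2, gate_lift_c3 and the fingers above 2 N or contact force between each of gate_lift_c4, gate_lift_c5 and the fingers above 2 N).
It fails at once if the knob of the straight-slot control is moved by more than 5 mm (distance of plain_knob from where it was at the start of the episode above 0.005 m).
It fails at once if a bystander is moved by more than 20 mm (distance of any of jar, vial, beaker, solvent, driver, cap_ring, wash_bottle from where it was at the start of the episode above 0.02 m).
It also fails if it takes over 38 s, if anything falls off the work surface, if the arm or the gripper's body presses on something with over 40 N, if the wrist force passes 120 N, or if a joint passes its speed limit or range.

ROBOT

A 7-joint arm with a two-finger parallel gripper is mounted at the origin on the work surface. World frame = base frame: x ahead of the robot, y to its left, z up, the work surface at z = 0. Lengths are in m, angles in degrees, forces in N, time in s.
With the tool pointing down it reaches from about 0.425 to 0.875 m from the base axis. Payload 4.7 kg.
Tool frame: the origin (TCP) lies at the very end of the fingers, on their centre line; the grasp point (between the pads) lies 19 mm behind it (arm.tcp_to_grasp is the distance from the TCP to the grasp point, in m); z points along the fingers, y is the line along which they close (so a half turn about z gives the same grasp; the last joint's range is limited). The gripper opens to 87 mm and grips with 3 to 60 N. Pads are 19 mm wide; open, the fingers measure 117 mm over their backs; the gripper's body (75 mm by 190 mm) begins 51 mm behind the grasp point.
Start: joints at [72.714, 18.392, -4.016, 83.108, 1.295, 78.541, -3.26], TCP at [0.202, -0.618, 0.223] pointing down, gripper open.
Joint ranges: [-163.93, 163.93], [-17.29, 119.83], [-79.2, 71.16], [3.27, 140.29], [-89.18, 269.18], [5.43, 117.66], [-154.24, 154.24]. Speed limits (degrees/s): [147.25, 147.25, 180, 180, 180, 180, 180].

INTERFACE

Orientations are given as a 3x3 rotation matrix whose columns are the frame's x, y, z axes.
In Python, from rig import arm gives the robot as it stands. The module is installed in compiled form; this text tells all that it offers.
- The arm moves only by the tool drive_tool, never from a script. Its argument "deltas" is text: rows parted by semicolons, each of 4 numbers parted by spaces: the shift along the tool's x, y, z in mm, then the turn about the tool's z in rad. In form: tx ty tz yaw; .... A call has 1 to 20 rows; each row shifts and turns the commanded pose from where the row before left it, along the tool's axes as they then stand; what a row does not reach is not made up. A row lasts 1/8 s, in which the tool goes at most 62.5 mm and 10.7 degrees, less where a joint would pass 70% of its speed; a pose out of reach is approached as far as the arm can. A call is refused whole if a number of a shift passes 62.5 or a number of a turn 0.188, either way. A call with a gripper value outside its range is refused whole. "jaw" is the finger opening in mm, from 0 to 87, set as the call begins (left out, the last holds). The fingers move at their own pace and stop on an object; the grip force is fixed at half the most. Time passes only in rows, so rows that do not move let the fingers close. It gives the time, the measured TCP pose, the force and the opening at its end, in the units of the state.
- arm.sense(): the state, without advancing time (a new reading comes with each control period).
- arm.read_camera(name): name is "scene" or "top" or "wrist"; returns (picture, depth): 480x640x3 uint8, red, green, blue; 480x640 float32, m along the optical axis (not along the pixel's ray), 0 where there is no reading.
- arm.camera_info(name): a dict with "fov_y" (degrees; the focal length in pixels is half the picture's height over the tangent of half this angle, whatever the lens; pixels are square), "cx", "cy" (the principal point, pixels), "distortion" ([k1, k2, p1, p2, k3] as OpenCV has them; the pictures are not rectified), "pose" (4x4, takes a point from camera to world coordinates). Camera axes: x right, y down, z forward; pixel columns grow to the right and rows downward; lengths in m; the calibration is good to about 2 mm. A picture is of the moment at which its call begins: read the wrist's pose just before it. camera_info takes no time and is no camera call; for the wrist camera it gives the pose at the moment of the call.
- arm.finish_job(): hands the job in, once; it reports no verdict.
The state is a dict: "time_s": time; "joint_pos": joint angles; "joint_velocities": joint speeds; "joint_efforts": joint torques, N m; "tcp_pos": TCP position; "tcp_rot": TCP orientation; "wrist_force": force on the tool from outside, world axes, zero at the start; "torque": the same for the moment, N m; "gripper_width": finger opening in m.
Only numpy, scipy, OpenCV 4.12 (cv2) and the standard library are available. Lean on these libraries where they do the work, as an engineer would, in place of code of your own. Each camera call takes 0.05 s, during which the arm holds its last target. There are 200 camera calls.

## Working session

There is one attempt and no reset: what is moved stays moved. The work goes in short steps, Python scripts to look and compute and a tool call to move; the robot and the scene stay as the last step left them, time stands still between calls to the robot, and variables do not carry over. Pictures are saved under pics/ and viewed, on a budget of 10 in all, crops included, one or two more only if the job needs it, and the job is handed in when it is done.

Besides the shell and the picture viewer there is one more tool, called in YAML: its name, and indented under it one key for each argument. drive_tool: Moves the arm, as the interface text tells. Its arguments: {"type":"object","properties":{"deltas":{"type":"string"},"jaw":{"type":"number"}},"required":["deltas"]}

```bash
mkdir -p pics
cat > h.py <<'E'
import numpy as np, cv2
from rig import arm
def grab(name):
    info=arm.camera_info(name); rgb,d=arm.read_camera(name)
    np.savez(f'{name}.npz',rgb=rgb,d=d,**{k:np.array(v) for k,v in info.items()})
    cv2.imwrite(f'pics/{name}_{int(arm.sense()["time_s"]*100)}.png',rgb[:,:,::-1]); return rgb,d,info
def load(name):
    f=np.load(f'{name}.npz'); return f['rgb'],f['d'],f
def rays(info,uv):
    f=240/np.tan(np.radians(float(info['fov_y']))/2)
    K=np.array([[f,0,float(info['cx'])],[0,f,float(info['cy'])],[0,0,1]])
    p=cv2.undistortPoints(np.array(uv,float).reshape(-1,1,2),K,np.array(info['distortion'],float)).reshape(-1,2)
    return np.c_[p,np.ones(len(p))]
def onplane(info,uv,z):
    T=np.array(info['pose']); r=rays(info,uv)@T[:3,:3].T; c=T[:3,3]
    return c+r*((z-c[2])/r[:,2])[:,None]
def cloud(info,d):
    v,u=np.mgrid[:480,:640]; r=rays(info,np.c_[u.ravel(),v.ravel()])*d.reshape(-1,1)
    T=np.array(info['pose']); return (r@T[:3,:3].T+T[:3,3]).reshape(480,640,3)
E
python3 -c "
from h import *
for n in('top','scene'):
    r,d,i=grab(n);print(n,i)
s=arm.sense();print(s['time_s'],s['tcp_rot'],s['wrist_force'])
";ls pics
```

```text
top {'fov_y': 51.71700407224717, 'cx': 316.6363250629133, 'cy': 241.64374761252918, 'distortion': array([-0.01966922,  0.        ,  0.        ,  0.        ,  0.        ]), 'pose': array([[ 0.00690282, -0.99693448,  0.07793585,  0.40552381],
       [-0.99978997, -0.00838451, -0.01870054,  0.00443744],
       [ 0.01929667, -0.07779039, -0.99678297,  1.12785508],
       [ 0.        ,  0.        ,  0.        ,  1.        ]])}
scene {'fov_y': 44.52331080223422, 'cx': 320.8222632373138, 'cy': 238.23086101106188, 'distortion': array([-0.08955793,  0.        ,  0.        ,  0.        ,  0.        ]), 'pose': array([[ 0.4548292 ,  0.7411413 , -0.49380155,  1.28283964],
       [ 0.8905329 , -0.38411252,  0.24373904, -0.3879215 ],
       [-0.00903029, -0.55060616, -0.83471631,  1.43341692],
       [ 0.        ,  0.        ,  0.        ,  1.        ]])}
0.1 [[ 9.50521411e-01  3.10658381e-01 -6.45520805e-04]
 [ 3.10659031e-01 -9.50520048e-01  1.61363286e-03]
 [-1.12291895e-04 -1.73432945e-03 -9.99998490e-01]] [-0.41054356 -0.6338481  -0.14697337]
scene_10.png
top_5.png
```

View pics/top_5.png

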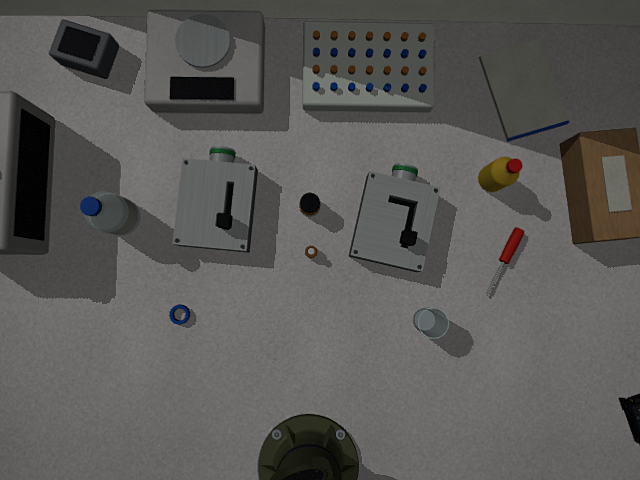

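View pics/scene_10.png

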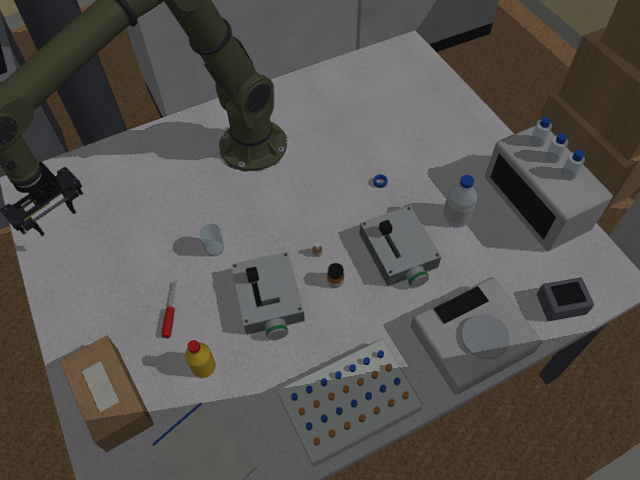

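The L-slot control is the right-hand one in the top view: knob at about (408,238), corner near (414,204), closed end near (391,199). The straight-slot control is on the left. The beaker (430,322), jar (310,204) and vial (311,252) stand nearby.

```bash
python3 -c "
from h import *
for n,box in(('top',(340,450,150,280)),('scene',(225,310,240,345))):
    r,d,i=load(n);P=cloud(i,d);z=P[...,2]
    R=np.zeros(d.shape,bool);R[box[2]:box[3],box[0]:box[1]]=1
    m=(R&(abs(z-.06)<.006)&(d>0)); 
    nl,L,S,C=cv2.connectedComponentsWithStats(m.astype(np.uint8)); k=1+S[1:,4].argmax(); v,u=np.where(L==k)
    X=onplane(i,np.c_[u,v],.06)
    rc=cv2.minAreaRect((X[:,:2]*1000).astype(np.float32));print(n,'cover',rc,S[k,4],'z',np.median(z[L==k]))
    print(cv2.boxPoints(rc))
    m=R&(r.max(2)<60)&(z>.085)&(z<.115); v,u=np.where(m);X=onplane(i,np.c_[u,v],.1)
    print('knob',m.sum(),X.mean(0)*1000,cv2.minAreaRect((X[:,:2]*1000).astype(np.float32)),np.median(z[m]),u.mean(),v.mean())
    m=R&(r.max(2)<60)&(z<.075)&(z>.0); v,u=np.where(m)
    X=onplane(i,np.c_[u,v],.06)*1000
    print('dark',len(u),X.min(0),X.max(0))
r,d,i=load('top')
print(onplane(i,[(413,203),(391,199),(408,238)],.06)*1000)
for nm,uv,h in(('beaker',(431,322),.085),('jar',(310,203),.064),('vial',(311,252),.045),('plainknob',(224,220),.1)): print(nm,onplane(i,[uv],h)*1000)
r2=cv2.resize(r[140:290,340:460],None,fx=4,fy=4,interpolation=3);cv2.imwrite('pics/crop1.png',r2[:,:,::-1])
"
```

```text
top cover ((552.935302734375, -190.37103271484375), (160.80108642578125, 224.05296325683594), 77.28974914550781) 5880 z 0.059861460316350756
[[ 425.9642  -244.15323]
 [ 644.52686 -293.44952]
 [ 679.9064  -136.58884]
 [ 461.34375  -87.29254]]
knob 215 [ 497.63177482 -207.06205785  100.        ] ((497.6463623046875, -207.320068359375), (31.726144790649414, 30.99949836730957), 79.15606689453125) 0.09920955621648697 408.49302325581397 236.8232558139535
dark 779 [ 427.06943343 -279.04413871   60.        ] [659.50725839 -85.76555763  60.        ]
scene cover ((558.7854614257812, -190.41978454589844), (157.62738037109375, 225.1251678466797), 77.32585906982422) 3017 z 0.05833728497889701
[[ 431.67343 -242.61618]
 [ 651.3131  -292.00998]
 [ 685.89746 -138.22339]
 [ 466.2578   -88.82959]]
knob 123 [ 507.49099814 -210.2147137   100.        ] ((507.3600769042969, -210.11328125), (28.640857696533203, 35.458831787109375), 72.11824798583984) 0.09672875702758166 251.47154471544715 272.9593495934959
dark 592 [ 439.19894443 -286.63201611   60.        ] [673.87344713 -95.94000922  60.        ]
[[ 575.55586542 -225.78506787   60.        ]
 [ 583.87682998 -177.52166907   60.        ]
 [ 498.63258439 -214.19308385   60.        ]]
beaker [[ 319.90916487 -256.37461828   85.        ]]
jar [[ 5.72626680e+02 -5.49465983e-01  6.40000000e+01]]
vial [[467.33855806  -3.69037418  45.        ]]
plainknob [[529.49691839 178.50571189 100.        ]]
```

View pics/crop1.png

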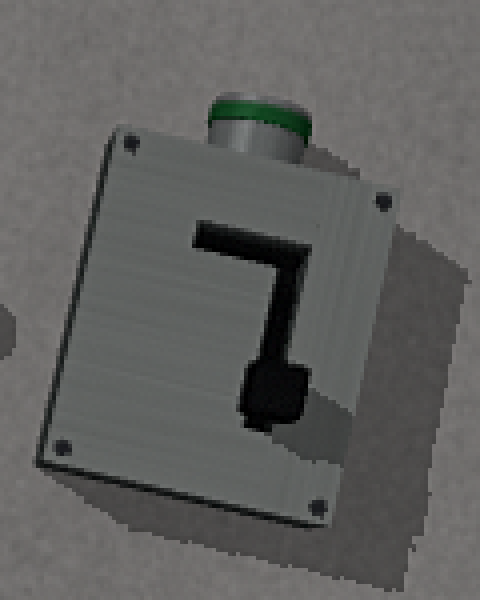

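The crop confirms the L: the knob sits at the near end, the corner is ahead of it, and the short leg runs left. I'm moving above the near side of the knob with the fingers closed, then I'll check from close up.

drive_tool:
  deltas: "26 -23 0 0;26 -23 0 0;26 -23 0 0;26 -23 0 0;26 -23 0 0;26 -23 0 0;26 -23 0 0;26 -23 0 0;26 -23 0 0;26 -23 0 0;26 -23 0 0;26 -23 0 0;26 -23 0 0;26 -23 0 0;0 0 0 0.13;0 0 0 0.13;0 0 0 0.13;0 0 0 0.13;0 0 0 0;0 0 0 0"
  jaw: 0

```text
time_s: 2.6
tcp_pos: [0.4477, -0.1987, 0.2224]
tcp_rot: [[0.98, -0.201, -0.0], [-0.201, -0.98, 0.0], [-0.0, -0.0, -1.0]]
wrist_force: [0.6, -0.7, -0.0]
gripper_width: 0.0006
```

```bash
python3 -c "
from h import *
r,d,i=load('top')
c=np.array([(118,126),(400,190),(328,527),(38,465)])/4+[340-.4,140-.4]
X=onplane(i,c,.06)*1000;print(X)
yd=X[0]-X[1]+X[3]-X[2];xd=X[0]-X[3]+X[1]-X[2];a=np.degrees;print(a(np.arctan2(xd[1],xd[0])),a(np.arctan2(-yd[0],yd[1])),np.linalg.norm(xd)/2,np.linalg.norm(yd)/2,X.mean(0))
r,d,i=grab('wrist');s=arm.sense();print(s['tcp_pos'],s['gripper_width'],np.degrees(np.arctan2(s['tcp_rot'][1][0],s['tcp_rot'][0][0])))
"; ls pics
```

```text
[[ 645.2062644  -129.63399769   60.        ]
 [ 611.43421061 -284.85133484   60.        ]
 [ 426.4400472  -243.24998185   60.        ]
 [ 458.80583779  -85.99364406   60.        ]]
-12.926527296780177 -11.950783843258467 190.5256479127718 159.69816216003093 [ 535.47159    -185.93223961   60.        ]
[ 0.44773763 -0.19871776  0.22240082] 0.000483414646480433 -11.602226991978581
crop1.png
scene_10.png
top_5.png
wrist_265.png
```

View pics/wrist_265.png

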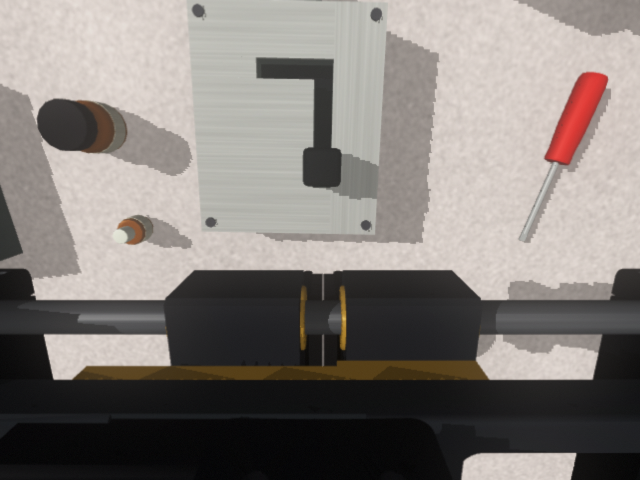

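The close view shows the cover with its L-slot: corner at about (323,68), closed end at about (257,68), knob top at about (322,167).

```bash
python3 -c "
from h import *
r,d,i=load('wrist')
X=onplane(i,[(198,11),(376.5,14.5),(366,225),(210,222)],.06)*1000
a=np.degrees;f=lambda v:a(np.arctan2(v[1],v[0]));print('screws',X[:,:2].round(1),f(X[0]-X[3]),f(X[1]-X[2]),f(X[0]-X[1])-90,f(X[3]-X[2])-90)
c=X.mean(0)
S=onplane(i,[(257,68),(333,59),(323,68),(314,120),(333,120)],.06)*1000;print('end edge, outer corner,corner,legL,legR',S[:,:2].round(1))
P=cloud(i,d);z=P[...,2]
m=np.zeros(d.shape,bool);m[130:200,290:350]=1
m&=(r.max(2)<70)&(z>.09)&(z<.11);v,u=np.where(m);K=onplane(i,np.c_[u,v],.1)*1000
rc=cv2.minAreaRect(K[:,:2].astype(np.float32));print('knob',rc,np.median(z[m]))
th=np.radians(-12.4);Rb=np.array([[np.cos(th),-np.sin(th)],[np.sin(th),np.cos(th)]])
for n,p in(('corner',S[2,:2]),('end',S[0,:2]),('knob',np.array(rc[0]))): print(n,'in box',(p-c[:2])@Rb)
print(c)
"
```

```text
screws [[ 636.  -135.8]
 [ 604.9 -274.7]
 [ 437.2 -237. ]
 [ 468.6  -97.7]] -12.829330071760156 -12.652367427296596 -12.596007039253323 -12.708842443101645
end edge, outer corner,corner,legL,legR [[ 585.9 -171.6]
 [ 579.9 -234.4]
 [ 574.9 -225. ]
 [ 536.4 -209.3]
 [ 533.2 -225.1]]
knob ((498.4783935546875, -208.47076416015625), (28.056957244873047, 28.822572708129883), 78.42398071289062) 0.09900003411623282
corner in box [ 45.66052256 -29.55560255]
end in box [44.89033964 24.91320499]
knob in box [-32.53876093 -29.85496028]
[ 536.66901399 -186.29947356   60.        ]
```

drive_tool:
  deltas: "0 -1.7 0 0.019;0 0 20 0;0 0 20 0;0 0 20 0;0 0 20 0;0 0 20 0;0 0 20 0;0 0 12 0;0 0 10 0;0 0 0 0;8 0 0 0;8 0 0 0;5 0 0 0;0 0 0 0"

```text
time_s: 4.4
tcp_pos: [0.4693, -0.2018, 0.0807]
tcp_rot: [[0.975, -0.221, 0.0], [-0.221, -0.975, 0.0], [0.0, -0.0, -1.0]]
wrist_force: [-0.9, -0.7, -0.2]
gripper_width: 0.0004
```

drive_tool:
  deltas: "5 0 0 0;5 0 0 0;5 0 0 0;5 0 0 0;5 0 0 0;5 0 0 0;5 0 0 0;5 0 0 0;5 0 0 0;5 0 0 0;5 0 0 0;5 0 0 0;5 0 0 0;5 0 0 0;5 0 0 0;0 0 0 0"

```text
time_s: 6.4
tcp_pos: [0.5427, -0.2185, 0.0806]
tcp_rot: [[0.975, -0.221, 0.001], [-0.221, -0.975, -0.0], [0.001, 0.0, -1.0]]
wrist_force: [-1.5, -0.9, -0.4]
gripper_width: 0.0005
```

drive_tool:
  deltas: "2 0 0 0;2 0 0 0;2 0 0 0;2 0 0 0;0 0 0 0"

```text
time_s: 7.02
tcp_pos: [0.55, -0.2202, 0.0807]
tcp_rot: [[0.975, -0.221, 0.001], [-0.221, -0.975, -0.0], [0.001, 0.0, -1.0]]
wrist_force: [-1.2, 0.3, 1.0]
gripper_width: 0.0003
```

drive_tool:
  deltas: "2 0 0 0;1 0 0 0;0 0 0 0"

```text
time_s: 7.4
tcp_pos: [0.5517, -0.2206, 0.0804]
tcp_rot: [[0.975, -0.221, -0.002], [-0.221, -0.975, 0.0], [-0.002, 0.0, -1.0]]
wrist_force: [-4.8, 2.1, 3.3]
gripper_width: 0.0007
```

drive_tool:
  deltas: "2 0 0 0;1 0 0 0;0 0 0 0"

```text
time_s: 7.78
tcp_pos: [0.5521, -0.2207, 0.0802]
tcp_rot: [[0.975, -0.222, -0.008], [-0.222, -0.975, 0.001], [-0.008, 0.0, -1.0]]
wrist_force: [-11.2, 3.8, 8.6]
gripper_width: 0.0003
```

```bash
python3 -c "
from h import *
r,d,i=grab('wrist');s=arm.sense();print(s['wrist_force'])
r,d,i=grab('top');cv2.imwrite('pics/crop2.png',cv2.resize(r[140:290,340:460],None,fx=4,fy=4,interpolation=3)[:,:,::-1])
P=cloud(i,d);z=P[...,2];print(s['tcp_pos'])
"; ls pics
```

```text
[-10.65150275   3.47840795   7.96353484]
[ 0.55208338 -0.22079025  0.08021213]
crop1.png
crop2.png
scene_10.png
top_5.png
top_787.png
wrist_265.png
wrist_782.png
```

View pics/wrist_782.png

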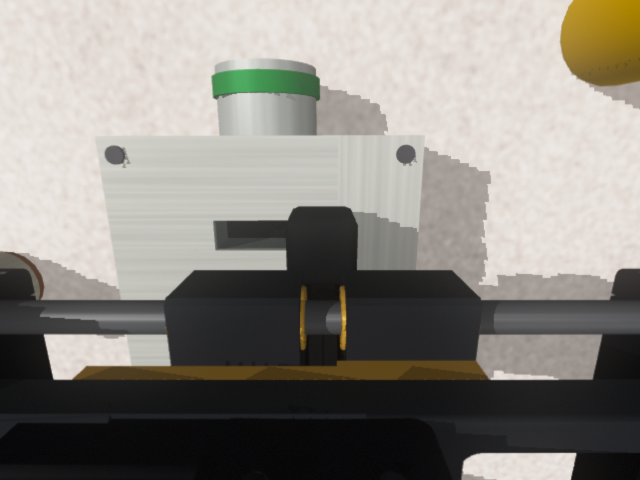

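The knob stands at the corner, in line with the short leg, and the arm stalled there at 11 N. Now I'll back off, go round to the knob's right face, and line up.

drive_tool:
  deltas: "-8 0 0 0;-10 0 0 0;-10 0 0 0;0 12 0 0;0 15 0 0;0 15 0 0;0 3 0 0;0 0 0 0;0 0 0 0"

```text
time_s: 9.0
tcp_pos: [0.5185, -0.2584, 0.0805]
tcp_rot: [[0.975, -0.22, 0.0], [-0.22, -0.975, 0.0], [0.0, -0.0, -1.0]]
wrist_force: [0.2, -0.5, 0.3]
gripper_width: 0.0002
```

drive_tool:
  deltas: "10 0 0 0;10 0 0 0;10 0 0 0;10 0 0 0;9 0 0 0;0 0 0 0;0 -5 0 0;0 -4 0 0;0 0 0 0"

```text
time_s: 10.12
tcp_pos: [0.568, -0.2604, 0.0807]
tcp_rot: [[0.975, -0.22, 0.0], [-0.22, -0.975, 0.0], [0.0, -0.0, -1.0]]
wrist_force: [0.7, 0.4, 0.0]
gripper_width: 0.0002
```

drive_tool:
  deltas: "0 -5 0 0;0 -5 0 0;0 -5 0 0;0 -5 0 0;0 -5 0 0;0 -5 0 0;0 -5 0 0;0 -5 0 0;0 -5 0 0;0 -3 0 0;0 0 0 0"

```text
time_s: 11.5
tcp_pos: [0.5788, -0.2133, 0.0805]
tcp_rot: [[0.975, -0.221, 0.0], [-0.221, -0.975, 0.001], [-0.0, -0.001, -1.0]]
wrist_force: [-0.5, -0.6, 0.9]
gripper_width: 0.0002
```

drive_tool:
  deltas: "0 -2 0 0;0 -2 0 0;0 -2 0 0;0 0 0 0"

```text
time_s: 12.0
tcp_pos: [0.58, -0.2082, 0.0805]
tcp_rot: [[0.975, -0.221, -0.0], [-0.221, -0.975, 0.0], [-0.0, -0.0, -1.0]]
wrist_force: [-1.4, -1.5, 0.6]
gripper_width: 0.0002
```

drive_tool:
  deltas: "0 -2 0 0;0 -2 0 0;0 0 0 0"

```text
time_s: 12.38
tcp_pos: [0.5809, -0.2041, 0.0805]
tcp_rot: [[0.975, -0.221, -0.0], [-0.221, -0.975, 0.0], [-0.0, -0.0, -1.0]]
wrist_force: [-0.5, -2.5, 1.5]
gripper_width: 0.0003
```

drive_tool:
  deltas: "0 -2 0 0;0 -2 0 0;0 0 0 0"

```text
time_s: 12.75
tcp_pos: [0.5817, -0.2003, 0.0805]
tcp_rot: [[0.975, -0.221, -0.0], [-0.221, -0.975, 0.0], [-0.0, -0.0, -1.0]]
wrist_force: [-0.0, -2.6, 0.7]
gripper_width: 0.0005
```

drive_tool:
  deltas: "0 -2 0 0;0 -2 0 0;0 0 0 0"

```text
time_s: 13.12
tcp_pos: [0.5818, -0.1999, 0.0806]
tcp_rot: [[0.975, -0.223, -0.001], [-0.223, -0.975, -0.004], [-0.0, 0.004, -1.0]]
wrist_force: [-1.4, -7.3, 0.2]
gripper_width: 0.0003
```

```bash
python3 -c "
from h import *
r,d,i=grab('wrist');s=arm.sense();print(s['wrist_force'],s['tcp_pos'])
"; ls pics
```

```text
[-2.06297467 -6.77047065  0.88358677] [ 0.58181107 -0.19989781  0.0806098 ]
crop1.png
crop2.png
scene_10.png
top_5.png
top_787.png
wrist_1317.png
wrist_265.png
wrist_782.png
```

It stalled with the force rising, so the knob is at the closed end. I'll press slightly more, then back off sideways, rise, and move back to look.

drive_tool:
  deltas: "0 -2 0 0;0 0 0 0;0 0 0 0;0 8 0 0;0 12 0 0;0 12 0 0;0 0 -20 0;0 0 -30 0;0 0 -30 0;0 0 -30 0;0 0 -30 0;-30 0 0 0;-35 0 0 0;-35 0 0 0;-35 0 0 0;0 0 0 0;0 0 0 0"

```text
time_s: 15.3
tcp_pos: [0.4454, -0.1959, 0.2218]
tcp_rot: [[0.975, -0.22, 0.002], [-0.22, -0.975, -0.001], [0.003, 0.001, -1.0]]
wrist_force: [0.1, 0.2, 0.1]
gripper_width: 0.0007
```

```bash
python3 -c "
from h import *
r,d,i=grab('wrist');s=arm.sense();print(s['wrist_force'],s['tcp_pos'],s['time_s'])
P=cloud(i,d);z=P[...,2]
m=(r.max(2)<70)&(abs(z-.1)<.008)
n,L,S,C=cv2.connectedComponentsWithStats(m.astype(np.uint8))
for k in range(1,n):
    if S[k,4]>150:
        v,u=np.where(L==k);K=onplane(i,np.c_[u,v],.1)*1000;print(C[k],S[k,4],cv2.minAreaRect(K[:,:2].astype(np.float32)),np.median(z[L==k]))
print('plain/other in top before & after')
for n in('before','after'):
    if n=='before': q=cv2.imread('pics/top_5.png')[:,:,::-1]
    else: q,_,i=grab('top')
    for lab,b in(('plain',(212,236,208,232)),('L',(380,425,180,250))):
        w=q[b[2]:b[3],b[0]:b[1]].max(2)<45; v,u=np.where(w); print(n,lab,u.mean(),v.mean(),w.sum())
a=cv2.imread('pics/top_5.png').astype(int);df=abs(a-q[:,:,::-1]).max(2)>40;v,u=np.where(df[:, :600]);print('diff bbox',u.min(),u.max(),v.min(),v.max())
"; ls pics
```

```text
[ 0.60793159  0.23242753 -0.20872738] [ 0.44552634 -0.19598616  0.22149924] 15.35
[254.35412027  52.25278396] 1796 ((585.5626831054688, -177.62509155273438), (29.070785522460938, 29.43915367126465), 77.22598266601562) 0.09883077188376177
plain/other in top before & after
before plain 12.334545454545454 11.192727272727273 275
before L 26.64842454394693 41.25373134328358 603
after plain 12.284132841328413 11.29520295202952 271
after L 21.498992612491605 46.87038280725319 1489
diff bbox 370 547 187 479
crop1.png
crop2.png
scene_10.png
top_1540.png
top_5.png
top_787.png
wrist_1317.png
wrist_1535.png
wrist_265.png
wrist_782.png
```

View pics/wrist_1535.png

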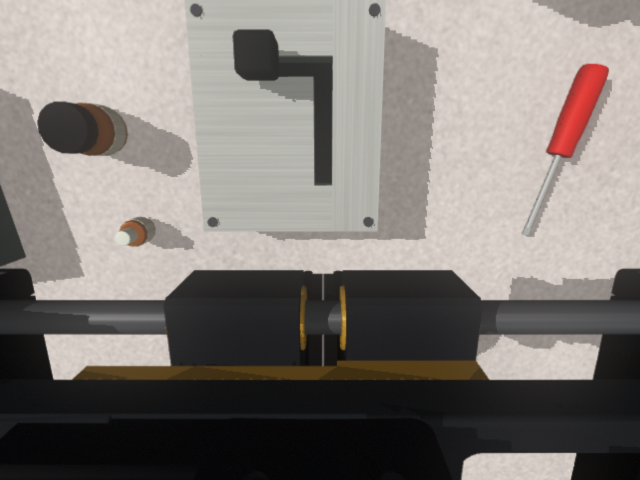

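The knob covers the closed end of the short leg, at about (255,53). The long leg is empty, and the jar, vial and screwdriver are where they were.

```bash
python3 -c "
from rig import arm
print(arm.finish_job())"
```

```text
the job is handed in; nothing more can be done
None
```

The L-slot control, the right-hand one, is locked open: its knob is at the closed end of the short leg, and I handed the job in at about 15.4 s. I kept the fingers closed and pushed the knob along the long leg until it stopped at the corner (about 11 N). Then I went round to its right face and pushed it along the short leg until it stopped again (about 7 N). After that I backed off sideways and lifted clear.

**Knob position:** It ended at (0.586, -0.178). That is 49 mm across from where it started (50 mm nominal) and 78 mm along. The along figure is below 90 mm because the knob started part-way up the long leg. Its top measured 99 mm high against 100 mm nominal, as at the start, so it is seated.

**Everything else:** The straight-slot knob shifted by no more than 0.1 pixel between the first and last top views. The jar, vial and screwdriver look unmoved in the last wrist view. I did not measure the other bystanders one by one. The arm ended clear of everything, with wrist force under 1 N.

**One disagreement:** The first knob position from the scene camera was about 10 mm off the top and wrist views, probably because its mask included the knob's side faces. I used the top and wrist values.

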